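# Lean the paddle board against the bread bin and block its foot

## Task

Take the wooden paddle board (the one with a handle) out of the drying rack and lean it, handle up, against the middle of the bread bin's long side that faces the rack, square to it, at a safe slope of about 20 degrees from upright. Let go, then stand the pepper mill from the right of the rack upright on the worktop just in front of the middle of the board's foot, practically touching it, so that the board cannot slip. Let neither of them fall over and leave everything else where it is.

Things in the scene. Friction and masses are not known exactly. Their poses are not given: they have to be found in the camera images.
- paddle_board: wooden paddle board, 0.45 kg: blade 160 wide, 190 high, 16 thick; handle 42 wide, as thick, rises from mid top edge to 270 above the foot. Origin: middle of bottom edge. z along board to handle's end, x along width, y through thickness; faces alike. Starts upright in either rack slot, foot 11 above the worktop, a handleless board in the other
- board_handle (a point): point in the middle of the paddle board's handle, 240 above the origin along the board's z; same axes. A good place to pinch the handle across its 16 thickness from above
- bread_bin: white bread bin with a metal lid, fixed: box 170 deep, 300 long, 160 high, edges rounded by 5; sides start 8 above the worktop; a thin handle stands 17 out of each end at height 110. Origin: centre of underside. x is depth, pointing to its back, y along its length, z up. Lean on the flat face at x = -85, which faces the rack; the blade (190 high) then rests on that face's upper edge
- rack: steel wire drying rack, fixed, 206 (x) by 166 (y): two slots run along its x at y = -35 and +35, each 22 wide inside between wires 6 thick whose top bars are 68 above the worktop. Origin: centre of underside, z up
- pepper_mill: dark wooden pepper mill, about 0.18 kg: waisted round upright body, 58 across at most (at the foot), 170 high with a small metal knob on top. Its head, 49 across, 123 to 159 above the foot, is good to grip from above; it does not turn. Origin: centre of underside, z up. Starts upright on the worktop to the right of the rack
- salt_jar: bystander: small spice jar with a dark cap, 41 across, 105 high, origin under its centre
- plain_board: bystander: the plain rectangular board in the rack's other slot, 150 wide (x), 100 high (z), 14 thick (y); origin at the middle of its bottom edge
- honey_jar: bystander: honey jar, 63 across, 94 high, origin under its centre
- mug: bystander: dark mug, about 88 by 124 with handle, 106 high, origin under its centre
- bowl: bystander: round blue bowl, 135 across, 69 high, origin under its centre
- oil_bottle: bystander: tall glass oil bottle, 61 across, 268 high, origin under its centre
Mind the look-alikes: they are no part of the job. Several things look just like the pepper_mill: the one meant starts farthest to the robot's left.

How it is judged:
On the way, in this order (a step that is already met when the one before it is completed fails the run):
1. the paddle board leans by itself, handle up, against the long side of the bread bin, let go (angle between paddle_board's own z axis and vertical between 0.17 and 0.56 rad and contact force between paddle_board and bread_bin above 0.2 N and height (world z) of paddle_board below 0.012 m and angle between the x axis of paddle_board and the y axis of bread_bin, either way round below 0.17 rad and y of paddle_board in the frame of bread_bin between -0.06 and 0.06 m and x of paddle_board in the frame of bread_bin below -0.09 m and contact force between the fingers and paddle_board below 0.05 N and linear speed of paddle_board below 0.03 m/s), for 0.3 s.
2. the pepper mill stands upright in front of the middle of the leaning board's foot (horizontal distance between pepper_mill and paddle_board below 0.056 m and angle between pepper_mill's own z axis and vertical below 0.1 rad and height (world z) of pepper_mill below 0.01 m and linear speed of pepper_mill below 0.03 m/s and contact force between the fingers and pepper_mill below 0.05 N), for 0.2 s.
At the end, for the whole second after the job is handed in: Board's foot on the worktop; it leans on the bin's front long side, handle up, 10-32 deg from vertical, square to it within 10 deg, within 60 mm of the bin's middle. Mill upright on the worktop, its axis within 56 mm (level) of the middle of the board's bottom edge. Both released, at rest (all of step 1 and all of step 2); the robot touches nothing.
It fails at once if the paddle board falls or is tipped far over (more than 60 degrees) (angle between paddle_board's own z axis and vertical above 1.05 rad).
It fails at once if the pepper mill is tipped over (more than 45 degrees) (angle between pepper_mill's own z axis and vertical above 0.8 rad).
It fails at once if another loose thing on the worktop is shifted more than 30 mm (distance of any of plain_board, honey_jar, mug, bowl, oil_bottle, salt_jar from where it was at the start of the episode above 0.03 m).
It also fails if it takes over 67 s, if anything falls off the work surface, if the arm or the gripper's body presses on something with over 40 N, if the wrist force passes 120 N, or if a joint passes its speed limit or range.

## Robot

A 6-joint arm with a two-finger parallel gripper is mounted at the origin on a cart in front of the work surface, level with it; the furniture and walls round the work are solid. World frame = base frame: x ahead of the robot, y to its left, z up, the work surface at z = 0. Lengths are in m, angles in rad, forces in N, time in s.
With the tool pointing down it reaches from about 0.25 to 0.775 m from the base axis. Payload 4 kg.
Tool frame: the origin (TCP) lies on the centre line of the jaws, within the pads' length; the fingertips stand 17 mm ahead of it and the grasp point (between the pads) lies 2 mm behind it; z points along the fingers, y is the line along which they close (so a half turn about z gives the same grasp; the last joint's range is limited). The gripper opens to 94 mm and grips with 3 to 60 N. Pads are 16 mm wide; open, the fingers measure 119 mm over their backs; the gripper's body (75 mm by 177 mm) begins 78 mm behind the grasp point.
Start: joints at [1.195, 0.087, 1.371, -0, 1.684, -0.103], TCP at [0.148, 0.53, 0.223] pointing down, gripper open.
Joint ranges: [-3.1, 3.1], [-0.76, 2.03], [0.27, 2.55], [-1.08, 4.22], [0.17, 2.65], [-2.57, 2.57]. Speed limits (rad/s): [2.79, 2.79, 3.14, 3.14, 3.14, 3.14].

## Interface

Orientations are given as [roll, pitch, yaw] about the fixed x, y, z axes, in that order (R = Rz(yaw) Ry(pitch) Rx(roll)).
In Python, from bench import robot gives the robot as it stands.
- The arm moves only by the tool servo_tool, never from a script. Its argument "plan" is a list of rows, each a list of 7 numbers: the shift along the tool's x, y, z normalised to -1 to 1, where 1 is 0.1 m, then the turn, a rotation vector about the tool's x, y, z normalised to -1 to 1, where 1 is pi/2 rad, then the finger opening in mm, from 0 to 94. In form: [[x, y, z, ax, ay, az, gripper], ...]. A call has 1 to 12 rows; each row is the pose to reach, as a shift and turn from the pose commanded when the call began, along the tool's axes at that moment; what a row does not reach only later rows make up. A row lasts 1/12 s, in which the tool goes at most 41.7 mm and 7.16 degrees, less where a joint would pass 70% of its speed; a pose out of reach is approached as far as the arm can. A call with a number of a shift or a turn outside -1 to 1 is refused whole. A call with a gripper value outside its range is refused whole. The fingers move at their own pace and stop on an object; the grip force is fixed at half the most. Time passes only in rows, so rows that repeat a pose let the fingers close. It gives the time, the measured TCP pose, the force, the opening and the grip force at its end, in the units of the state.
- robot.get_obs(): the state, without advancing time (a new reading comes with each control period).
- robot.snapshot(name): name is "scene" or "top"; returns the picture (420x560x3 uint8, red, green, blue); there is no depth.
- robot.camera_params(name): a dict with "camera_matrix" (3x3 intrinsics, pixels), "distortion" ([k1, k2, p1, p2, k3] as OpenCV has them; the pictures are not rectified), "rvec" (rotation vector, rad) and "tvec" (3), from world to camera coordinates, as OpenCV has them. Camera axes: x right, y down, z forward; pixel columns grow to the right and rows downward; lengths in m; the calibration is good to about 2 mm. A picture is of the moment at which its call begins. camera_params takes no time and is no camera call.
- robot.close_job(): hands the job in; it is judged then, once.
Trained networks look in the newest picture that a camera, given by its name, has taken for a name from the list of things; names that differ only in an ending like _2 or _b are one class to them, and where a whole thing is asked for, a point or a joint stands for the part that bears it (a point fixed in the world has none). Each returns a list of dicts, best first, with "conf" (0 to 1); they miss things now and then, are a little off and sometimes report something else, mostly with a low value. They report only what shows in the picture. A call takes as long as a camera call. They do not tell look-alikes from the thing itself.
- robot.find_in(thing, camera): "extent" ([centre column, centre row, width, height] in pixels, round what is visible of it).
The state is a dict: "time": time; "joint_positions": joint angles; "qvel": joint speeds; "joint_torque": joint torques, N m; "tool_pos": TCP position; "ee_rot": TCP orientation; "wrist_force": force on the tool from outside, world axes, zero at the start; "wrist_torque": the same for the moment, N m; "width": finger opening in m; "finger_force": force on a finger pad.
Only numpy, scipy, OpenCV 4.12 (cv2) and the standard library are available. Lean on these libraries where they do the work, as an engineer would, in place of code of your own. Each camera call takes 0.05 s, during which the arm holds its last target. There are 200 camera calls.

## Working session

There is one attempt and no reset: what is moved stays moved. The work goes in short steps, Python scripts to look and compute and a tool call to move; the robot and the scene stay as the last step left them, time stands still between calls to the robot, and variables do not carry over. Pictures are saved under pics/ and viewed, at most 10 in all, crops included, and the job is handed in when it is done.

Besides the shell and the picture viewer there is one more tool, called after ">>>" as name(argument=value, ...), one argument or row to a line, values as JSON. servo_tool: Moves the arm, as the interface text tells. Scaled input: -1 to 1 covers 0.1 m each way for a shift and pi/2 rad each way for a turn. Its arguments: {"type":"object","properties":{"plan":{"type":"array","items":{"type":"array","items":{"type":"number"}}}},"required":["plan"]}

```bash
ls; mkdir -p pics
cat > h.py <<'E'
import numpy as np, cv2
from bench import robot
def cam(n):
    p=robot.camera_params(n); return [np.array(p[k],float) for k in("camera_matrix","distortion","rvec","tvec")]
def ray(n,px,z):
    K,D,r,t=cam(n); R=cv2.Rodrigues(r)[0]; t=t.reshape(3)
    u=cv2.undistortPoints(np.array([[px]],float),K,D)[0,0]
    d=R.T@np.array([u[0],u[1],1]); c=-R.T@t
    return c+d*(z-c[2])/d[2]
def proj(n,P):
    K,D,r,t=cam(n); return cv2.projectPoints(np.array(P,float).reshape(-1,3),r,t,K,D)[0][:,0]
def snap(n,f):
    im=robot.snapshot(n)[:,:,::-1].copy(); cv2.imwrite('pics/'+f,im); return im
E
python3 - <<'E'
from h import *
a=snap('scene','s0.png'); b=snap('top','t0.png')
for c in('scene','top'):
    K,D,r,t=cam(c);R=cv2.Rodrigues(r)[0];print(c,-R.T@t.reshape(3),R[2],K[0,0])
    for th in('paddle_board','board_handle','bread_bin','rack','pepper_mill','plain_board','salt_jar'):
        print(c,th,[(np.round(d['extent']),round(d['conf'],2)) for d in robot.find_in(th,c)[:6]])
print(robot.get_obs())
E
```

```text
pics
scene [-0.57132242  0.6292859   1.62620922] [ 0.54375403 -0.40147582 -0.73698624] 532.8692307513287
scene paddle_board [(array([297., 221.,  30.,  63.]), 0.9)]
scene board_handle [(array([298., 221.,  31.,  59.]), 0.7)]
scene bread_bin [(array([349., 225.,  20.,  11.]), 0.29)]
scene rack [(array([284., 244.,  60.,  30.]), 0.6)]
scene pepper_mill [(array([351., 191.,  15.,  34.]), 0.9), (array([374., 179.,  18.,  31.]), 0.82), (array([394., 172.,  14.,  33.]), 0.64), (array([377., 207.,  24.,  34.]), 0.58), (array([336., 209.,  19.,  33.]), 0.55)]
scene plain_board [(array([284., 242.,  27.,  32.]), 0.63)]
scene salt_jar [(array([219., 246.,  17.,  22.]), 0.68)]
top [-0.09453718 -0.08549537  1.97889809] [ 0.3174028  -0.04924755 -0.94701116] 484.52993587075355
top paddle_board [(array([284., 233.,   8.,  53.]), 0.68)]
top board_handle [(array([283., 231.,   9.,  53.]), 0.69)]
top bread_bin []
top rack [(array([280., 241.,  14.,  29.]), 0.84), (array([270., 239.,   9.,  37.]), 0.52)]
top pepper_mill [(array([386., 211.,  19.,  20.]), 0.76), (array([333., 222.,  13.,  20.]), 0.71), 
[... 248 characters left out ...]
, 'joint_positions': array([ 1.19491796e+00,  8.71390911e-02,  1.37069473e+00, -1.94985615e-05,
        1.68357189e+00, -1.03098535e-01]), 'qvel': array([-9.21615729e-05, -2.83556419e-04,  5.08781932e-04, -3.15731551e-04,
       -9.93342945e-04,  2.38998648e-04]), 'joint_torque': array([ 3.80795454e-04, -3.39983797e+01, -3.02580893e+01,  7.19114556e-02,
        2.32097763e-02,  1.97359680e-05]), 'tool_pos': array([0.14819377, 0.52968314, 0.22254188]), 'ee_rot': array([3.14140870e+00, 3.85104510e-05, 2.86881062e+00]), 'wrist_force': array([-0.50181229, -0.05068603, -0.08177218]), 'wrist_torque': array([ 0.00382371, -0.00469008, -0.00324318]), 'finger_force': 0.0, 'width': 0.09408857546885842}
```

View pics/s0.png

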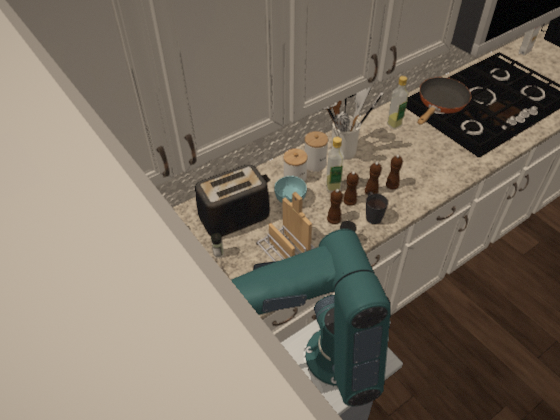

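View pics/t0.png

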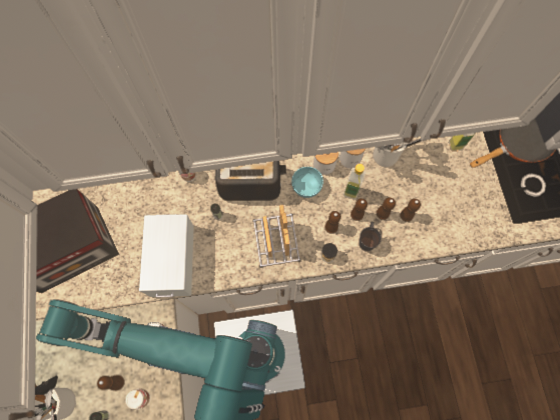

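The four candidate mills in the top view are at (333,222), (360,210), (386,208) and (411,210). The leftmost one, at (333,222), stands directly right of the rack, so it fits the description. The dark shape at (110,383) is on the other counter, not right of the rack. I'll confirm with an enlarged crop.

Run:
```python
from h import *
b=cv2.imread('pics/t0.png')
cv2.imwrite('pics/c0.png',cv2.resize(b[170:310,130:350],None,fx=3.6,fy=3.6,interpolation=cv2.INTER_CUBIC))
cv2.imwrite('pics/c1.png',cv2.resize(cv2.imread('pics/s0.png')[160:270,200:420],None,fx=3.6,fy=3.6,interpolation=cv2.INTER_CUBIC))
for px,z in(((333,222),.1),((284,212),.27),((110,383),.05)):print(px,ray('top',px,z))
```

```text
(333, 222) [ 0.45951102 -0.37347134  0.1       ]
(284, 212) [ 0.47559109 -0.17439204  0.27      ]
(110, 383) [-0.01860428  0.56033007  0.05      ]
```

View pics/c0.png

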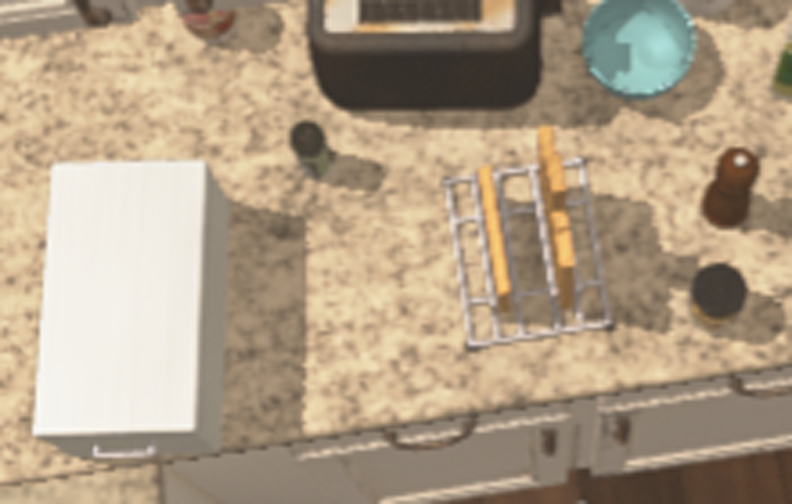

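View pics/c1.png

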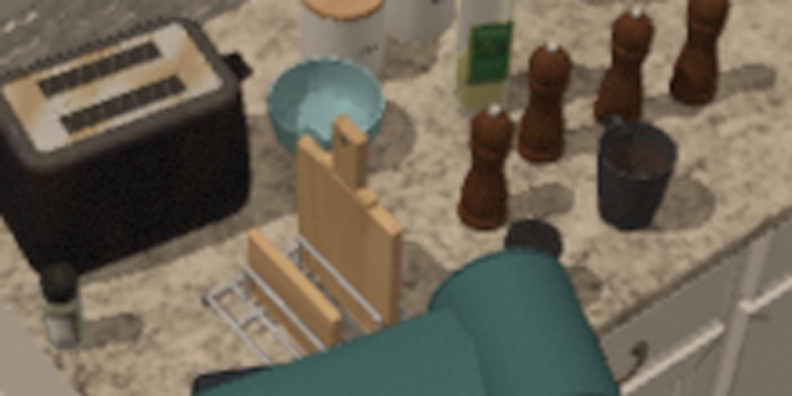

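The crops show the white bin at left, the rack with the paddle board in the right slot and its handle at crop (545,130), and the plain board in the left slot. The mill meant is at crop (730,185), full image (333,222); it is the leftmost of the row right of the rack. A honey jar at crop (718,290) stands in front of it.

```bash
cat > fit.py <<'E'
from h import *
from scipy.optimize import least_squares
def fit(P,uv,x0,n='top'):
    P=np.array(P,float); uv=np.array(uv,float)/3.6+[130,170]-0.36
    def W(x):
        c,s=np.cos(x[2]),np.sin(x[2]); return np.c_[x[0]+c*P[:,0]-s*P[:,1],x[1]+s*P[:,0]+c*P[:,1],P[:,2]]
    r=least_squares(lambda x:(proj(n,W(x))-uv).ravel(),x0); return np.round(r.x,4),np.round(r.fun.reshape(-1,2),1).tolist()
E
python3 - <<'E'
from fit import *
for zt in(.160,.168):
  h,l=.085,.15
  # bin x -> world +y ; bin y -> world -x ; corners TL,TR,BR,BL
  print('bin',zt,fit([[h,-l,zt],[-h,-l,zt],[-h,l,zt],[h,l,zt]],[(52,163),(206,162),(193,430),(35,435)],[.4,.3,1.57]))
print('rack',fit([[.103,.083,.065],[.103,-.083,.065],[-.103,-.083,.065],[-.103,.083,.065]],[(448,180),(583,160),(607,325),(470,346)],[.4,-.1,0]))
for px,z in(((545,127),.281),((739,160),.17),((724,206),.0),((738,168),.15),((718,290),.094),((307,137),.105)):
  print(px,z,ray('top',np.array(px)/3.6+[130,170]-.36,z))
K=lambda p:np.array(p)/3.6+[200,160]-.36
for px,z in(((350,122),.281),((493,112),.17),((486,216),.0)): print('sc',px,ray('scene',K(px),z))
E
```

```text
bin 0.16 (array([0.4255, 0.3031, 1.4425]), [[-0.1, -0.1], [0.3, -0.8], [0.7, 0.5], [-0.9, 0.3]])
bin 0.168 (array([0.4232, 0.3014, 1.4427]), [[-0.2, -0.3], [0.4, -1.0], [0.8, 0.6], [-1.0, 0.5]])
rack (array([ 0.4321, -0.1347, -0.0087]), [[-1.3, -1.2], [0.7, -1.1], [1.7, 1.0], [-1.1, 1.0]])
(545, 127) 0.281 [ 0.50106583 -0.16715255  0.281     ]
(739, 160) 0.17 [ 0.46981128 -0.37623412  0.17      ]
(724, 206) 0.0 [ 0.46908753 -0.37529803  0.        ]
(738, 168) 0.15 [ 0.46707543 -0.37662668  0.15      ]
(718, 290) 0.094 [ 0.34749273 -0.33705382  0.094     ]
(307, 137) 0.105 [0.59219338 0.0936113  0.105     ]
sc (350, 122) [ 0.4549254  -0.17507786  0.281     ]
sc (493, 112) [ 0.46133791 -0.37264616  0.17      ]
sc (486, 216) [ 0.46073445 -0.37743018  0.        ]
```

Run:
```python
from fit import *
T=lambda p:np.array(p)/3.6+[130,170]-.36
a,b=ray('top',T((487,168)),.111),ray('top',T((504,290)),.111);print(a,b,np.arctan2(*(a-b)[[1,0]]))
def rt(x,y,w,P):
    P=np.array(P,float);c,s=np.cos(w),np.sin(w);return np.c_[x+c*P[:,0]-s*P[:,1],y+s*P[:,0]+c*P[:,1],P[:,2]]
out=np.array([[-.08,0],[.08,0],[.08,.19],[.021,.19],[.021,.27],[-.021,.27],[-.021,.19],[-.08,.19]])
pic=[]
for n,f,off in(('top','t0.png',(230,190)),('scene','s0.png',(250,180))):
    S=6; im=cv2.imread('pics/'+f)[off[1]:off[1]+80,off[0]:off[0]+66+0]
    im=cv2.resize(im,None,fx=S,fy=S,interpolation=cv2.INTER_CUBIC)
    def poly(P,c): cv2.polylines(im,[np.int32((proj(n,P)-off+.5)*S)],True,c,1)
    for s in(-.008,.008): poly(rt(.452,-.171,-.01,[[p[0],s,p[1]+.011] for p in out]),(0,0,255))
    poly(rt(.432,-.135,-.009,[[.103,.083,.065],[.103,-.083,.065],[-.103,-.083,.065],[-.103,.083,.065]]),(255,0,0))
    pic.append(im)
cv2.imwrite('pics/ov.png',np.hstack(pic))
```

```text
[ 0.52223553 -0.10334494  0.111     ] [ 0.37945825 -0.10201216  0.111     ] -0.009334468848691149
```

View pics/ov.png

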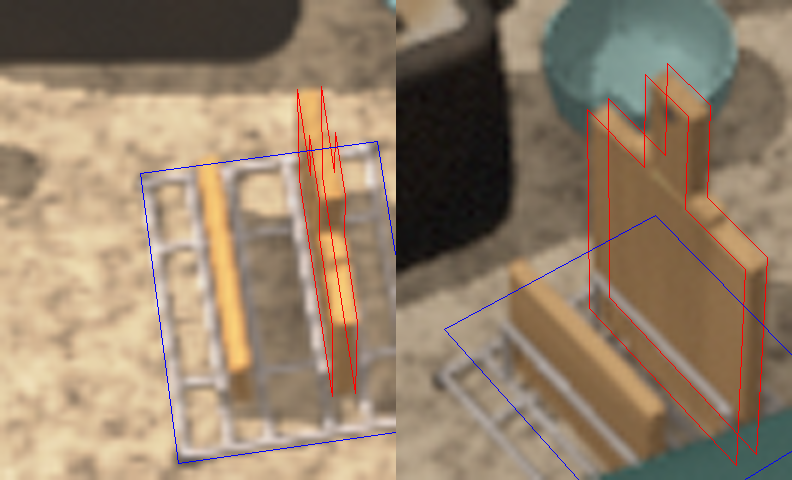

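The overlay fits the paddle to within a few mm. I'm moving to above the handle now.

>>> servo_tool(
  plan=[
    [0, 0, -0.5, 0, 0, -0.084, 94],
    [0, 0, -1, 0, 0, -0.168, 94],
    [0, 0, -1, 0, 0, -0.168, 94],
    [0, 0, -1, 0, 0, -0.168, 94],
  ],
)

```text
time: 1.13
tool_pos: [0.1487, 0.5311, 0.3289]
ee_rot: [3.131, 0.004, 3.133]
wrist_force: [-0.5, 0.6, 1.2]
width: 0.0941
finger_force: 0.0
```

>>> servo_tool(
  plan=[
    [-0.15, -0.33, -0.1, 0, 0, 0, 94],
    [-0.3, -0.66, -0.2, 0, 0, 0, 94],
    [-0.43, -1, -0.2, 0, 0, 0, 94],
    [-0.43, -1, -0.2, 0, 0, 0, 94],
  ],
)

```text
time: 1.47
tool_pos: [0.1917, 0.4253, 0.343]
ee_rot: [-3.141, 0.002, 3.128]
wrist_force: [0.6, 1.1, 0.2]
width: 0.094
finger_force: 0.0
```

>>> servo_tool(
  plan=[
    [-0.15, -0.33, 0, 0, 0, 0, 94],
    [-0.3, -0.66, 0, 0, 0, 0, 94],
    [-0.43, -1, 0, 0, 0, 0, 94],
    [-0.43, -1, 0, 0, 0, 0, 94],
  ],
)

```text
time: 1.8
tool_pos: [0.2338, 0.3252, 0.3421]
ee_rot: [-3.14, 0.001, 3.126]
wrist_force: [-0.2, 1.0, 1.0]
width: 0.0943
finger_force: 0.0
```

>>> servo_tool(
  plan=[
    [-0.15, -0.33, 0, 0, 0, 0, 94],
    [-0.3, -0.66, 0, 0, 0, 0, 94],
    [-0.43, -1, 0, 0, 0, 0, 94],
    [-0.43, -1, 0, 0, 0, 0, 94],
  ],
)

```text
time: 2.13
tool_pos: [0.2763, 0.225, 0.3418]
ee_rot: [-3.139, 0.001, 3.124]
wrist_force: [-0.1, 0.8, -0.2]
width: 0.0938
finger_force: 0.0
```

>>> servo_tool(
  plan=[
    [-0.15, -0.33, 0, 0, 0, 0, 94],
    [-0.3, -0.66, 0, 0, 0, 0, 94],
    [-0.43, -1, 0, 0, 0, 0, 94],
    [-0.43, -1, 0, 0, 0, 0, 94],
  ],
)

```text
time: 2.47
tool_pos: [0.3186, 0.1244, 0.3413]
ee_rot: [-3.139, -0.001, 3.123]
wrist_force: [0.0, -0.2, 0.5]
width: 0.0941
finger_force: 0.0
```

>>> servo_tool(
  plan=[
    [-0.15, -0.33, 0, 0, 0, 0, 94],
    [-0.3, -0.66, 0, 0, 0, 0, 94],
    [-0.43, -1, 0, 0, 0, 0, 94],
    [-0.43, -1, 0, 0, 0, 0, 94],
  ],
)

```text
time: 2.8
tool_pos: [0.3605, 0.0245, 0.3407]
ee_rot: [-3.14, -0.002, 3.125]
wrist_force: [-0.2, 0.3, 0.0]
width: 0.0936
finger_force: 0.0
```

>>> servo_tool(
  plan=[
    [-0.15, -0.33, 0, 0, 0, 0, 94],
    [-0.3, -0.66, 0, 0, 0, 0, 94],
    [-0.45, -1, 0, 0, 0, 0, 94],
    [-0.45, -1, 0, 0, 0, 0, 94],
  ],
)

```text
time: 3.13
tool_pos: [0.4049, -0.0752, 0.34]
ee_rot: [-3.142, -0.003, 3.128]
wrist_force: [-0.1, 0.6, -1.4]
width: 0.0939
finger_force: 0.0
```

>>> servo_tool(
  plan=[
    [-0.15, -0.33, 0, 0, 0, 0, 94],
    [-0.3, -0.66, 0, 0, 0, 0, 94],
    [-0.45, -0.95, 0, 0, 0, 0, 94],
    [-0.45, -0.95, 0, 0, 0, 0, 94],
    [-0.45, -0.95, 0, 0, 0, 0, 94],
    [-0.45, -0.95, 0, 0, 0, 0, 94],
  ],
)

```text
time: 3.63
tool_pos: [0.4474, -0.166, 0.342]
ee_rot: [3.14, -0.001, 3.134]
wrist_force: [0.2, -0.4, -0.1]
width: 0.0938
finger_force: 0.0
```

Run:
```python
from h import *
a=snap('scene','s1.png'); b=snap('top','t1.png')
o=robot.get_obs();p=o['tool_pos'];print(p,o['ee_rot'],o['joint_positions'])
print(proj('scene',[p,p+[0,0,-.06]]),proj('top',[p]))
c=lambda im,x,y:cv2.resize(im[y:y+110,x:x+80],None,fx=5,fy=5,interpolation=cv2.INTER_CUBIC)
cv2.imwrite('pics/c2.png',np.hstack([c(a,255,160),c(b,240,170)]))
```

```text
[ 0.44705446 -0.16600068  0.34287384] [3.14118697e+00 7.43580265e-04 3.13508792e+00] [-4.75001673e-01 -6.87214077e-02  1.29113840e+00  7.42192884e-04
  1.91869530e+00 -2.03904022e+00]
[[296.41565308 183.37746017]
 [296.16234136 195.56432948]] [[282.9044567  213.29779907]]
```

View pics/c2.png

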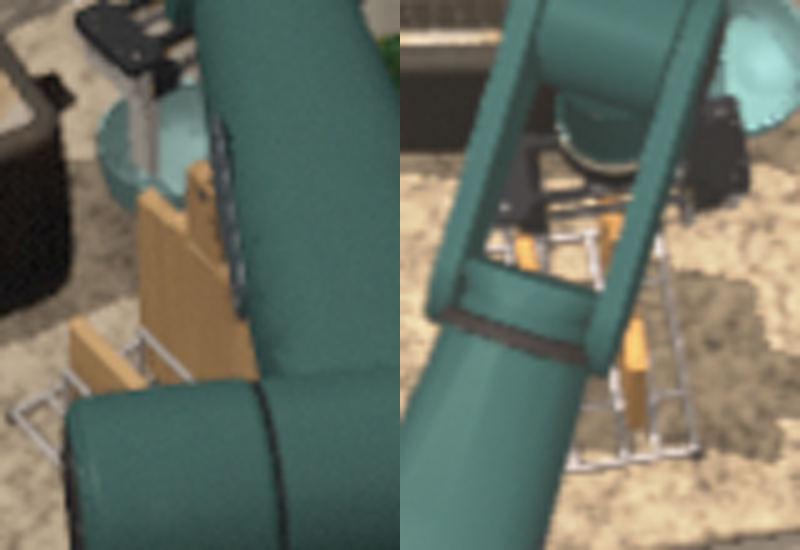

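The crop shows the gripper straddling the handle (scene crop (203,190)) with the fingers clear. I'll descend and close.

>>> servo_tool(
  plan=[
    [0, -0.04, 0.3, 0, 0, 0, 94],
    [0, -0.04, 0.6, 0, 0, 0, 94],
    [0, -0.04, 0.8, 0, 0, 0, 94],
    [0, -0.04, 0.93, 0, 0, 0, 94],
    [0, -0.04, 0.93, 0, 0, 0, 94],
  ],
)

```text
time: 4.15
tool_pos: [0.4453, -0.1698, 0.2464]
ee_rot: [3.139, -0.005, 3.134]
wrist_force: [0.1, -0.0, -0.3]
width: 0.0941
finger_force: 0.0
```

>>> servo_tool(
  plan=[
    [0, 0, 0, 0, 0, 0, 30],
    [0, 0, 0, 0, 0, 0, 10],
    [0, 0, 0, 0, 0, 0, 5],
    [0, 0, 0, 0, 0, 0, 5],
    [0, 0, 0, 0, 0, 0, 5],
    [0, 0, 0, 0, 0, 0, 5],
    [0, 0, 0, 0, 0, 0, 5],
    [0, 0, 0, 0, 0, 0, 5],
  ],
)

```text
time: 4.82
tool_pos: [0.447, -0.1721, 0.2495]
ee_rot: [3.142, 0.0, 3.133]
wrist_force: [-0.4, 0.7, 0.6]
width: 0.0441
finger_force: 0.0
```

>>> servo_tool(
  plan=[
    [0, 0, 0, 0, 0, 0, 5],
    [0, 0, 0, 0, 0, 0, 5],
    [0, 0, 0, 0, 0, 0, 5],
    [0, 0, 0, 0, 0, 0, 5],
    [0, 0, 0, 0, 0, 0, 5],
    [0, 0, 0, 0, 0, 0, 5],
    [0, 0, 0, 0, 0, 0, 5],
    [0, 0, 0, 0, 0, 0, 5],
  ],
)

```text
time: 5.48
tool_pos: [0.4469, -0.172, 0.2494]
ee_rot: [3.142, -0.0, 3.133]
wrist_force: [0.4, -0.3, 0.1]
width: 0.016
finger_force: 30.0
```

>>> servo_tool(
  plan=[
    [0, 0, -0.15, 0, 0, 0, 5],
    [0, 0, -0.35, 0, 0, 0, 5],
    [0, 0, -0.6, 0, 0, 0, 5],
    [0, 0, -0.85, 0, 0, 0, 5],
    [0, 0, -1, 0, 0, 0, 5],
    [0, 0, -1, 0, 0, 0, 5],
  ],
)

```text
time: 5.98
tool_pos: [0.4478, -0.1724, 0.3525]
ee_rot: [-3.139, 0.005, 3.133]
wrist_force: [0.9, -0.1, -3.7]
width: 0.0154
finger_force: 30.0
```

>>> servo_tool(
  plan=[
    [0, 0, -0.15, 0, 0, 0, 5],
    [0, 0, -0.3, 0, 0, 0, 5],
    [0, 0, -0.45, 0, 0, 0, 5],
    [0, 0, -0.45, 0, 0, 0, 5],
  ],
)

```text
time: 6.32
tool_pos: [0.4473, -0.1722, 0.3953]
ee_rot: [-3.141, 0.002, 3.133]
wrist_force: [0.7, -0.9, -3.3]
width: 0.0159
finger_force: 30.0
```

Gripped at 16 mm with a 3.7 N load, which is about the board's weight. I'm carrying it over to the bin.

>>> servo_tool(
  plan=[
    [0.04, 0.25, 0, 0, 0, 0, 5],
    [0.08, 0.55, 0, 0, 0, 0, 5],
    [0.12, 0.85, 0, 0, 0, 0, 5],
    [0.12, 1, 0, 0, 0, 0, 5],
  ],
)

```text
time: 6.65
tool_pos: [0.4347, -0.0692, 0.3924]
ee_rot: [3.139, -0.003, 3.135]
wrist_force: [0.1, 0.1, -4.0]
width: 0.0159
finger_force: 30.0
```

>>> servo_tool(
  plan=[
    [0.04, 0.25, 0, 0, 0, 0, 5],
    [0.08, 0.55, 0, 0, 0, 0, 5],
    [0.12, 0.85, 0, 0, 0, 0, 5],
    [0.12, 1, 0, 0, 0, 0, 5],
  ],
)

```text
time: 6.98
tool_pos: [0.4234, 0.031, 0.3923]
ee_rot: [3.14, -0.004, 3.136]
wrist_force: [0.9, 0.0, -3.6]
width: 0.0158
finger_force: 30.0
```

>>> servo_tool(
  plan=[
    [0.04, 0.25, 0, 0, 0, 0.02, 5],
    [0.08, 0.5, 0, 0, 0, 0.04, 5],
    [0.12, 0.75, 0, 0, 0, 0.06, 5],
    [0.12, 0.9, 0, 0, 0, 0.076, 5],
    [0.12, 1, 0, 0, 0, 0.076, 5],
    [0.12, 1, 0, 0, 0, 0.076, 5],
    [0.12, 1, 0, 0, 0, 0.076, 5],
  ],
)

```text
time: 7.57
tool_pos: [0.4135, 0.128, 0.393]
ee_rot: [-3.14, -0.002, 3.014]
wrist_force: [-0.2, -0.5, -3.6]
width: 0.0156
finger_force: 30.0
```

Run:
```python
from h import *
a=snap('scene','s2.png'); b=snap('top','t2.png')
o=robot.get_obs();print(o['tool_pos'],o['ee_rot'],o['wrist_force'])
c=lambda im,x,y,w,f:cv2.resize(im[y:y+140,x:x+w],None,fx=f,fy=f,interpolation=cv2.INTER_CUBIC)
cv2.imwrite('pics/c3.png',np.hstack([c(a,190,140,110,3.2),c(b,125,170,130,3.2)]))
```

```text
[0.41372622 0.12742349 0.39378626] [-3.14068804e+00 -9.21046852e-04  3.01234898e+00] [-0.03376609  0.10091348 -4.67393306]
```

View pics/c3.png

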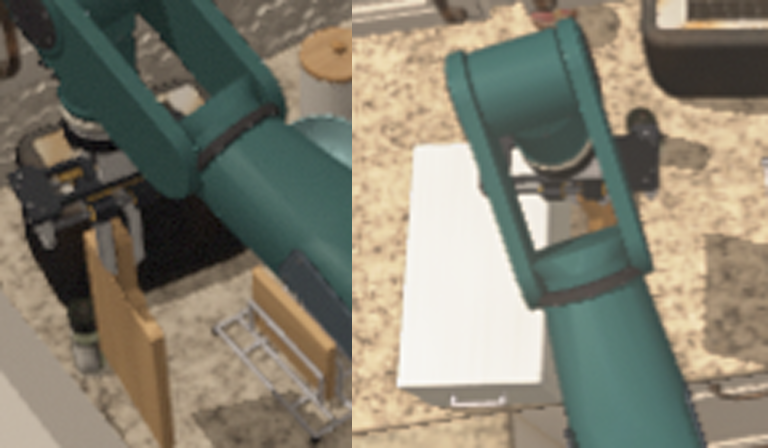

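>>> servo_tool(
  plan=[
    [0, 0, 0, 0.05, 0, 0, 5],
    [0, 0, 0, 0.1, 0, 0, 5],
    [0, 0, 0, 0.15, 0, 0, 5],
    [0, 0, 0, 0.2, 0, 0, 5],
    [0, 0, 0, 0.2, 0, 0, 5],
  ],
)

```text
time: 8.08
tool_pos: [0.4141, 0.1293, 0.3926]
ee_rot: [-2.825, -0.003, 3.016]
wrist_force: [-0.5, -0.8, -6.3]
width: 0.0159
finger_force: 30.0
```

>>> servo_tool(
  plan=[
    [0.03, 0.2, -0.07, 0, 0, 0, 5],
    [0.05, 0.45, -0.15, 0, 0, 0, 5],
    [0.08, 0.7, -0.23, 0, 0, 0, 5],
    [0.12, 0.945, -0.305, 0, 0, 0, 5],
    [0.12, 0.945, -0.305, 0, 0, 0, 5],
    [0.12, 0.945, -0.305, 0, 0, 0, 5],
  ],
)

```text
time: 8.58
tool_pos: [0.415, 0.2284, 0.3939]
ee_rot: [-2.829, -0.001, 3.014]
wrist_force: [0.6, -0.6, -4.9]
width: 0.016
finger_force: 30.0
```

>>> servo_tool(
  plan=[
    [0, 0.06, 0.19, 0, 0, 0, 5],
    [0, 0.13, 0.4, 0, 0, 0, 5],
    [0, 0.2, 0.62, 0, 0, 0, 5],
    [0, 0.27, 0.84, 0, 0, 0, 5],
    [0, 0.31, 0.95, 0, 0, 0, 5],
    [0, 0.31, 0.95, 0, 0, 0, 5],
  ],
)

```text
time: 9.08
tool_pos: [0.4137, 0.2267, 0.2915]
ee_rot: [-2.825, -0.005, 3.011]
wrist_force: [-0.5, -0.9, -4.8]
width: 0.0159
finger_force: 30.0
```

>>> servo_tool(
  plan=[
    [0, 0.05, 0.15, 0, 0, 0, 5],
    [0, 0.1, 0.3, 0, 0, 0, 5],
    [0, 0.14, 0.43, 0, 0, 0, 5],
    [0, 0.17, 0.52, 0, 0, 0, 5],
    [0, 0.17, 0.52, 0, 0, 0, 5],
    [0, 0.17, 0.52, 0, 0, 0, 5],
  ],
)

```text
time: 9.58
tool_pos: [0.4148, 0.2282, 0.2405]
ee_rot: [-2.828, 0.001, 3.013]
wrist_force: [0.2, -0.5, -4.2]
width: 0.0159
finger_force: 30.0
```

Run:
```python
from h import *
a=snap('scene','s3.png'); b=snap('top','t3.png')
o=robot.get_obs();print(o['tool_pos'],o['ee_rot'],o['wrist_force'])
c=lambda im,x,y,w,f:cv2.resize(im[y:y+140,x:x+w],None,fx=f,fy=f,interpolation=cv2.INTER_CUBIC)
cv2.imwrite('pics/c4.png',np.hstack([c(a,180,150,110,3.2),c(b,125,170,130,3.2)]))
```

```text
[0.41512537 0.22866138 0.24129041] [-2.82917606e+00  2.29131321e-03  3.01295301e+00] [ 0.02981214  0.36497731 -4.4900647 ]
```

View pics/c4.png

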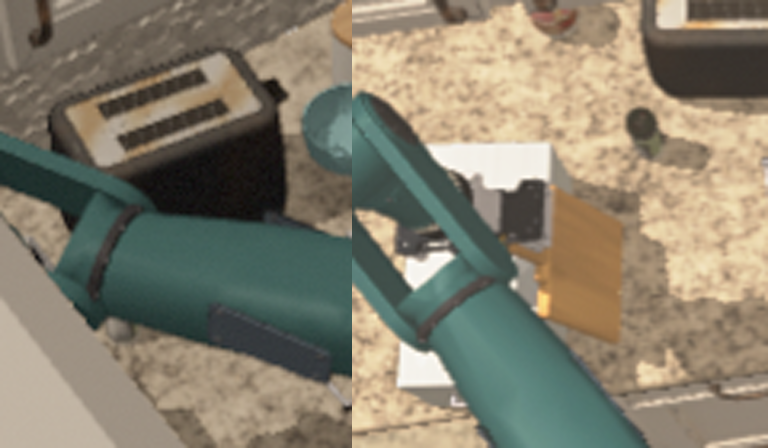

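The board hangs just above the worktop, its blade at top-crop (585,265), centred on and parallel to the bin front. I'm lowering it gently until it touches.

>>> servo_tool(
  plan=[
    [0, 0.01, 0.03, 0, 0, 0, 5],
    [0, 0.02, 0.06, 0, 0, 0, 5],
    [0, 0.03, 0.09, 0, 0, 0, 5],
    [0, 0.03, 0.1, 0, 0, 0, 5],
    [0, 0.03, 0.1, 0, 0, 0, 5],
    [0, 0.03, 0.1, 0, 0, 0, 5],
  ],
)

```text
time: 10.18
tool_pos: [0.4144, 0.2285, 0.2293]
ee_rot: [-2.828, 0.0, 3.014]
wrist_force: [0.0, 0.6, -2.6]
width: 0.0163
finger_force: 30.0
```

>>> servo_tool(
  plan=[
    [0, 0.003, 0.01, 0, 0, 0, 5],
    [0, 0.006, 0.02, 0, 0, 0, 5],
    [0, 0.006, 0.02, 0, 0, 0, 5],
    [0, 0.006, 0.02, 0, 0, 0, 5],
  ],
)

```text
time: 10.52
tool_pos: [0.4144, 0.2284, 0.2292]
ee_rot: [-2.829, 0.002, 3.013]
wrist_force: [-1.6, 1.1, 4.5]
width: 0.0161
finger_force: 30.0
```

The foot is on the worktop. I'm tilting it about the foot towards the bin edge.

>>> servo_tool(
  plan=[
    [0, 0.03, 0, 0.008, 0, 0, 5],
    [0, 0.06, 0, 0.016, 0, 0, 5],
    [0, 0.08, 0, 0.021, 0, 0, 5],
    [0, 0.08, 0, 0.021, 0, 0, 5],
    [0, 0.08, 0, 0.021, 0, 0, 5],
  ],
)

```text
time: 10.93
tool_pos: [0.4157, 0.2341, 0.2263]
ee_rot: [-2.789, 0.002, 3.012]
wrist_force: [-1.2, -2.8, 6.7]
width: 0.0158
finger_force: 30.0
```

It touches the bin at 20°. Releasing now.

>>> servo_tool(
  plan=[
    [0, 0, 0, 0, 0, 0, 18],
    [0, 0, 0, 0, 0, 0, 20],
    [0, 0, 0, 0, 0, 0, 24],
    [0, 0, 0, 0, 0, 0, 30],
    [0, 0, 0, 0, 0, 0, 40],
    [0, 0, 0, 0, 0, 0, 40],
    [0, 0, 0, 0, 0, 0, 40],
    [0, 0, 0, 0, 0, 0, 40],
    [0, 0, 0, 0, 0, 0, 40],
  ],
)

```text
time: 11.68
tool_pos: [0.4154, 0.2358, 0.2246]
ee_rot: [-2.795, -0.0, 3.013]
wrist_force: [0.4, 0.2, -0.3]
width: 0.0402
finger_force: 0.0
```

>>> servo_tool(
  plan=[
    [0, 0, -0.15, 0, 0, 0, 40],
    [0, 0, -0.35, 0, 0, 0, 40],
    [0, 0, -0.6, 0, 0, 0, 40],
    [0, 0, -0.9, 0, 0, 0, 40],
    [0, 0, -1, 0, 0, 0, 40],
  ],
)

```text
time: 12.1
tool_pos: [0.4204, 0.2707, 0.3226]
ee_rot: [-2.799, 0.004, 3.014]
wrist_force: [-0.5, 0.4, 0.2]
width: 0.0395
finger_force: 0.0
```

>>> servo_tool(
  plan=[
    [0, 0, -0.3, -0.05, 0, 0, 60],
    [0, 0, -0.6, -0.1, 0, 0, 94],
    [0, 0, -0.6, -0.15, 0, 0, 94],
    [0, 0, -0.6, -0.22, 0, 0, 94],
    [0, 0, -0.6, -0.22, 0, 0, 94],
    [0, 0, -0.6, -0.22, 0, 0, 94],
  ],
)

```text
time: 12.6
tool_pos: [0.4223, 0.2886, 0.3759]
ee_rot: [-3.139, 0.001, 3.011]
wrist_force: [-0.5, 0.2, -0.2]
width: 0.0765
finger_force: 0.0
```

Run:
```python
from h import *
a=snap('scene','s4.png'); b=snap('top','t4.png')
o=robot.get_obs();print(o['time'],o['tool_pos'],o['ee_rot'],o['wrist_force'],o['joint_positions'])
print([(np.round(d['extent']),round(d['conf'],2)) for d in robot.find_in('paddle_board','top')[:3]])
c=lambda im,x,y,w,f:cv2.resize(im[y:y+140,x:x+w],None,fx=f,fy=f,interpolation=cv2.INTER_CUBIC)
cv2.imwrite('pics/c5.png',c(b,125,170,190,4))
```

```text
12.7 [0.42231242 0.28978535 0.3744941 ] [-3.13796714e+00 -9.20956747e-04  3.01339628e+00] [ 0.78114974 -0.05889575 -0.13382766] [ 0.49224233  0.02566264  1.13552737 -0.00263538  1.98325852 -0.95141228]
[(array([193., 254.,  38.,  51.]), 0.63)]
```

View pics/c5.png

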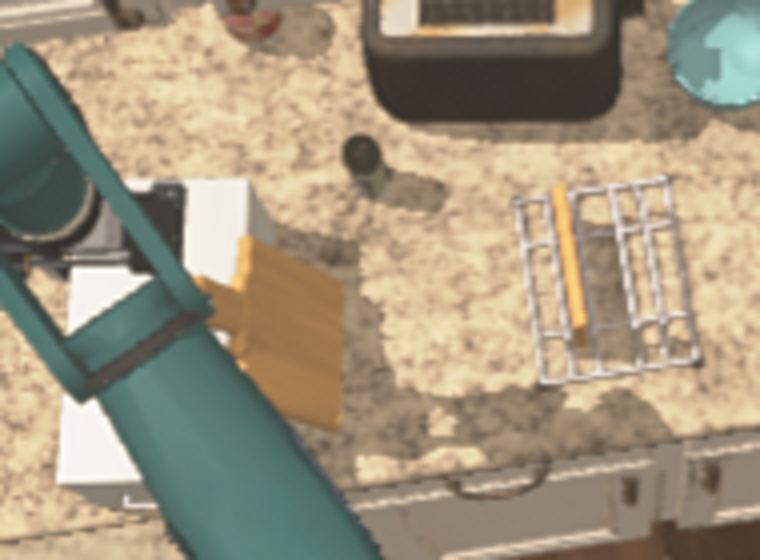

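The board leans freely, with its foot edge at crop (345,285)–(338,430), square to the bin and in the middle. I'm moving on to the mill.

>>> servo_tool(
  plan=[
    [-0.04, -0.25, 0, 0, 0, 0.07, 94],
    [-0.08, -0.5, 0, 0, 0, 0.14, 94],
    [-0.12, -0.75, 0, 0, 0, 0.21, 94],
    [-0.18, -0.99, 0, 0, 0, 0.28, 94],
    [-0.18, -0.99, 0, 0, 0, 0.36, 94],
    [-0.18, -0.99, 0, 0, 0, 0.43, 94],
    [-0.18, -0.99, 0, 0, 0, 0.5, 94],
    [-0.18, -0.99, 0, 0, 0, 0.5, 94],
  ],
)

```text
time: 13.42
tool_pos: [0.4277, 0.1898, 0.3743]
ee_rot: [-3.138, 0.001, 2.227]
wrist_force: [-0.1, -0.9, 0.2]
width: 0.0937
finger_force: 0.0
```

>>> servo_tool(
  plan=[
    [-0.2, -0.14, 0, 0, 0, 0.07, 94],
    [-0.4, -0.28, 0, 0, 0, 0.14, 94],
    [-0.6, -0.42, 0, 0, 0, 0.21, 94],
    [-0.82, -0.57, 0, 0, 0, 0.28, 94],
    [-0.82, -0.57, 0, 0, 0, 0.36, 94],
    [-0.82, -0.57, 0, 0, 0, 0.43, 94],
    [-0.82, -0.57, 0, 0, 0, 0.5, 94],
    [-0.82, -0.57, 0, 0, 0, 0.5, 94],
  ],
)

```text
time: 14.08
tool_pos: [0.4328, 0.0898, 0.3748]
ee_rot: [-3.14, 0.002, 1.444]
wrist_force: [0.5, 1.2, 0.6]
width: 0.0937
finger_force: 0.0
```

>>> servo_tool(
  plan=[
    [-0.3, 0.06, 0, 0, 0, 0, 94],
    [-0.6, 0.12, 0, 0, 0, 0, 94],
    [-0.92, 0.185, 0, 0, 0, 0, 94],
    [-0.92, 0.185, 0, 0, 0, 0, 94],
  ],
)

```text
time: 14.42
tool_pos: [0.4396, -0.0077, 0.3746]
ee_rot: [-3.14, 0.004, 1.442]
wrist_force: [-0.3, 0.6, 0.0]
width: 0.0938
finger_force: 0.0
```

>>> servo_tool(
  plan=[
    [-0.3, 0.06, 0, 0, 0, 0, 94],
    [-0.6, 0.12, 0, 0, 0, 0, 94],
    [-0.92, 0.185, 0, 0, 0, 0, 94],
    [-0.92, 0.185, 0, 0, 0, 0, 94],
  ],
)

```text
time: 14.75
tool_pos: [0.4461, -0.1011, 0.3743]
ee_rot: [-3.139, 0.003, 1.442]
wrist_force: [0.5, 0.1, -0.6]
width: 0.0941
finger_force: 0.0
```

>>> servo_tool(
  plan=[
    [-0.3, 0.06, 0.1, 0, 0, 0, 94],
    [-0.6, 0.12, 0.2, 0, 0, 0, 94],
    [-0.92, 0.185, 0.4, 0, 0, 0, 94],
    [-0.92, 0.185, 0.4, 0, 0, 0, 94],
  ],
)

```text
time: 15.08
tool_pos: [0.4518, -0.1938, 0.3304]
ee_rot: [-3.133, 0.0, 1.442]
wrist_force: [-0.0, 0.7, -0.7]
width: 0.094
finger_force: 0.0
```

>>> servo_tool(
  plan=[
    [-0.3, 0.06, 0.1, 0, 0, 0, 94],
    [-0.6, 0.12, 0.2, 0, 0, 0, 94],
    [-0.92, 0.185, 0.4, 0, 0, 0, 94],
    [-0.92, 0.185, 0.4, 0, 0, 0, 94],
  ],
)

```text
time: 15.42
tool_pos: [0.4584, -0.2869, 0.2906]
ee_rot: [-3.134, -0.001, 1.442]
wrist_force: [-0.2, 0.8, -1.9]
width: 0.0937
finger_force: 0.0
```

>>> servo_tool(
  plan=[
    [-0.3, 0.06, 0.1, 0, 0, 0, 94],
    [-0.6, 0.12, 0.2, 0, 0, 0, 94],
    [-0.92, 0.185, 0.3, 0, 0, 0, 94],
    [-0.92, 0.185, 0.3, 0, 0, 0, 94],
    [-0.92, 0.185, 0.3, 0, 0, 0, 94],
    [-0.92, 0.185, 0.3, 0, 0, 0, 94],
  ],
)

```text
time: 15.92
tool_pos: [0.4663, -0.3768, 0.2666]
ee_rot: [3.141, 0.0, 1.445]
wrist_force: [1.4, 0.2, -0.6]
width: 0.0939
finger_force: 0.0
```

Run:
```python
from h import *
a=snap('scene','s5.png'); b=snap('top','t5.png')
o=robot.get_obs();p=o['tool_pos'];print(o['time'],p,o['ee_rot'])
for px in((345,285),(338,430)): print(ray('top',np.array(px)/4+[125,170]-.375,.004))
for px in((386,211),(360,211)): print(ray('top',px,.08))
print(proj('scene',[p,[.465,-.376,.17],[.465,-.376,0]]),proj('top',[p,[.465,-.376,.17]]))
c=lambda im,x,y,w,f:cv2.resize(im[y:y+120,x:x+w],None,fx=f,fy=f,interpolation=cv2.INTER_CUBIC)
cv2.imwrite('pics/c6.png',np.hstack([c(a,300,130,95,4),c(b,295,150,95,4)]))
```

```text
16.0167 [ 0.46629032 -0.376918    0.26759292] [3.13987500e+00 2.03038929e-03 1.44546605e+00]
[0.48445546 0.13600837 0.004     ]
[0.33203982 0.15922818 0.004     ]
[ 0.47886364 -0.60192958  0.08      ]
[ 0.49527373 -0.49573174  0.08      ]
[[338.46372097 171.00694034]
 [336.63937667 189.82914012]
 [333.69477035 219.16168012]] [[337.88040109 206.701214  ]
 [335.08721155 215.24080575]]
```

View pics/c6.png

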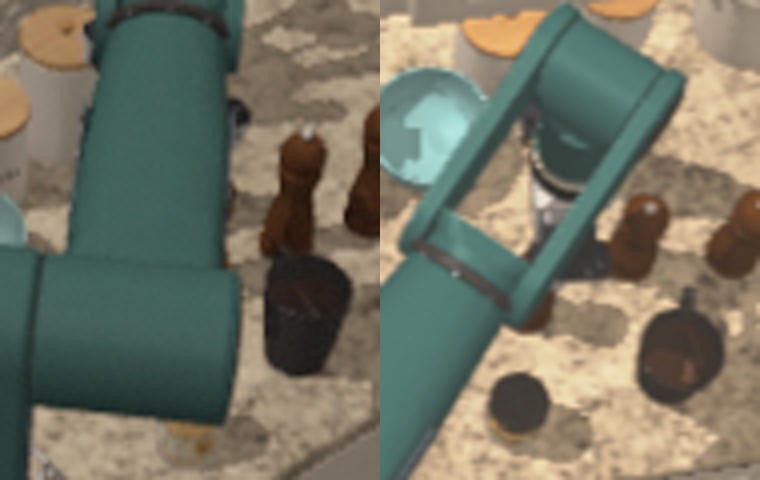

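The top crop shows the gripper above the target mill, its foot just visible at (540,310) below the arm; the other mills stand clear at right. The triangulated mill axis agrees with the TCP to within 5 mm. I'll descend.

>>> servo_tool(
  plan=[
    [0, 0, 0.2, 0, 0, 0, 94],
    [0, 0, 0.4, 0, 0, 0, 94],
    [0, 0, 0.6, 0, 0, 0, 94],
    [0, 0, 0.8, 0, 0, 0, 94],
    [0, 0, 1, 0, 0, 0, 94],
    [0, 0, 1, 0, 0, 0, 94],
  ],
)

```text
time: 16.52
tool_pos: [0.4642, -0.3758, 0.1624]
ee_rot: [-3.136, -0.003, 1.445]
wrist_force: [-1.5, -0.1, -0.2]
width: 0.094
finger_force: 0.0
```

>>> servo_tool(
  plan=[
    [0, 0, 0.1, 0, 0, 0, 94],
    [0, 0, 0.2, 0, 0, 0, 94],
    [0, 0, 0.29, 0, 0, 0, 94],
    [0, 0, 0.29, 0, 0, 0, 80],
    [0, 0, 0.29, 0, 0, 0, 65],
    [0, 0, 0.29, 0, 0, 0, 58],
    [0, 0, 0.29, 0, 0, 0, 54],
    [0, 0, 0.29, 0, 0, 0, 50],
    [0, 0, 0.29, 0, 0, 0, 47],
    [0, 0, 0.29, 0, 0, 0, 44],
    [0, 0, 0.29, 0, 0, 0, 44],
    [0, 0, 0.29, 0, 0, 0, 44],
  ],
)

```text
time: 17.52
tool_pos: [0.4655, -0.379, 0.1374]
ee_rot: [3.141, 0.002, 1.442]
wrist_force: [-1.2, 0.2, 1.5]
width: 0.0475
finger_force: 30.0
```

>>> servo_tool(
  plan=[
    [0, 0, 0, 0, 0, 0, 40],
    [0, 0, 0, 0, 0, 0, 40],
    [0, 0, 0, 0, 0, 0, 40],
    [0, 0, 0, 0, 0, 0, 40],
  ],
)

```text
time: 17.85
tool_pos: [0.4655, -0.379, 0.1374]
ee_rot: [3.141, 0.002, 1.443]
wrist_force: [1.2, 0.1, 1.0]
width: 0.0476
finger_force: 30.0
```

>>> servo_tool(
  plan=[
    [0, 0, -0.2, 0, 0, 0, 40],
    [0, 0, -0.45, 0, 0, 0, 40],
    [0, 0, -0.75, 0, 0, 0, 40],
    [0, 0, -1, 0, 0, 0, 40],
    [0, 0, -1, 0, 0, 0, 40],
  ],
)

```text
time: 18.27
tool_pos: [0.4669, -0.3802, 0.2432]
ee_rot: [3.134, 0.008, 1.443]
wrist_force: [0.3, -0.1, 0.2]
width: 0.0474
finger_force: 30.0
```

>>> servo_tool(
  plan=[
    [0, 0, -0.25, 0, 0, 0, 40],
    [0, 0, -0.5, 0, 0, 0, 40],
    [0, 0, -0.5, 0, 0, 0, 40],
  ],
)

```text
time: 18.52
tool_pos: [0.4663, -0.3795, 0.2906]
ee_rot: [3.136, 0.005, 1.443]
wrist_force: [0.3, -0.1, -1.1]
width: 0.0476
finger_force: 30.0
```

>>> servo_tool(
  plan=[
    [0.2, -0.06, 0, 0, 0, 0, 40],
    [0.45, -0.12, 0, 0, 0, 0, 40],
    [0.7, -0.19, 0, 0, 0, 0, 40],
    [0.934, -0.252, 0, 0, 0, 0, 40],
  ],
)

```text
time: 18.85
tool_pos: [0.4515, -0.2813, 0.2835]
ee_rot: [-3.138, -0.001, 1.442]
wrist_force: [0.7, 1.0, -1.3]
width: 0.0476
finger_force: 30.0
```

>>> servo_tool(
  plan=[
    [0.2, -0.06, 0, 0, 0, 0, 40],
    [0.45, -0.12, 0, 0, 0, 0, 40],
    [0.7, -0.19, 0, 0, 0, 0, 40],
    [0.934, -0.252, 0, 0, 0, 0, 40],
  ],
)

```text
time: 19.18
tool_pos: [0.4383, -0.1853, 0.2836]
ee_rot: [-3.138, -0.0, 1.442]
wrist_force: [-0.3, -0.8, -0.7]
width: 0.0474
finger_force: 30.0
```

>>> servo_tool(
  plan=[
    [0.2, -0.06, 0, 0, 0, 0, 40],
    [0.45, -0.12, 0, 0, 0, 0, 40],
    [0.7, -0.19, 0, 0, 0, 0, 40],
    [0.934, -0.252, 0, 0, 0, 0, 40],
  ],
)

```text
time: 19.52
tool_pos: [0.4252, -0.0896, 0.2836]
ee_rot: [-3.138, 0.0, 1.442]
wrist_force: [0.2, -0.5, -1.3]
width: 0.0475
finger_force: 30.0
```

>>> servo_tool(
  plan=[
    [0.2, -0.06, 0, 0, 0, 0, 40],
    [0.45, -0.12, 0, 0, 0, 0, 40],
    [0.7, -0.19, 0, 0, 0, 0, 40],
    [0.934, -0.252, 0, 0, 0, 0, 40],
  ],
)

```text
time: 19.85
tool_pos: [0.4121, 0.0061, 0.2836]
ee_rot: [-3.138, 0.001, 1.442]
wrist_force: [-0.1, 1.1, -2.0]
width: 0.0476
finger_force: 30.0
```

>>> servo_tool(
  plan=[
    [0.2, -0.06, 0, 0, 0, 0, 40],
    [0.4, -0.12, 0, 0, 0, 0, 40],
    [0.6, -0.17, 0, 0, 0, 0, 40],
    [0.8, -0.22, 0, 0, 0, 0, 40],
    [0.934, -0.252, 0, 0, 0, 0, 40],
    [0.934, -0.252, 0, 0, 0, 0, 40],
    [0.934, -0.252, 0, 0, 0, 0, 40],
  ],
)

```text
time: 20.43
tool_pos: [0.3995, 0.1007, 0.2841]
ee_rot: [-3.139, 0.003, 1.444]
wrist_force: [0.2, -0.3, -1.8]
width: 0.0477
finger_force: 30.0
```

Run:
```python
from h import *
a=snap('scene','s6.png'); b=snap('top','t6.png')
o=robot.get_obs();p=o['tool_pos'];print(o['time'],p,o['ee_rot'],o['wrist_force'],o['width'])
for c in('scene','top'):
  for t in('pepper_mill','paddle_board'): print(c,t,[(np.round(d['extent'],1),round(d['conf'],2)) for d in robot.find_in(t,c)[:6]])
print(proj('scene',[p,p-[0,0,.137]]),proj('top',[p,p-[0,0,.137]]))
```

```text
20.5333 [0.39990769 0.10002004 0.28501151] [-3.13976508e+00  2.49564734e-03  1.44198075e+00] [ 0.08441487 -0.06101292 -2.32987687] 0.04747322539862178
scene pepper_mill [(array([240.6, 253.1,  15.1,  32.2]), 0.97), (array([394.4, 171.1,  16.9,  32.2]), 0.93), (array([351.2, 190.5,  17.4,  33.2]), 0.59), (array([373.3, 180. ,  22.4,  33.6]), 0.57)]
scene paddle_board []
top pepper_mill [(array([411.6, 211.1,  20.2,  23.7]), 0.66), (array([359.2, 211.7,  19.9,  22.3]), 0.52), (array([385.6, 208.8,  19.1,  17.2]), 0.5)]
top paddle_board [(array([188.8, 252.9,  33.6,  45.6]), 0.89), (array([165.4, 255.2,  56.9,  82.7]), 0.6)]
[[239.57346388 238.59955582]
 [242.12037628 263.88280683]] [[212.17005743 241.26350141]
 [217.10823466 250.53586421]]
```

The mill is held upright with its column as predicted (240.6 against 240.9). I'll lower it about 15 mm short of the foot, then slide in.

>>> servo_tool(
  plan=[
    [0, 0, 0.2, 0, 0, 0, 40],
    [0, 0, 0.4, 0, 0, 0, 40],
    [0, 0, 0.6, 0, 0, 0, 40],
    [0, 0, 0.8, 0, 0, 0, 40],
    [0, 0, 1, 0, 0, 0, 40],
    [0, 0, 1, 0, 0, 0, 40],
  ],
)

```text
time: 21.23
tool_pos: [0.3977, 0.0997, 0.182]
ee_rot: [-3.133, 0.004, 1.442]
wrist_force: [-0.0, -0.3, -2.7]
width: 0.0474
finger_force: 30.0
```

>>> servo_tool(
  plan=[
    [0, 0, 0.1, 0, 0, 0, 40],
    [0, 0, 0.25, 0, 0, 0, 40],
    [0, 0, 0.38, 0, 0, 0, 40],
    [0, 0, 0.44, 0, 0, 0, 40],
    [0, 0, 0.44, 0, 0, 0, 40],
    [0, 0, 0.44, 0, 0, 0, 40],
  ],
)

```text
time: 21.73
tool_pos: [0.4007, 0.1004, 0.1432]
ee_rot: [3.14, 0.001, 1.442]
wrist_force: [-0.9, 0.8, -0.9]
width: 0.0477
finger_force: 30.0
```

>>> servo_tool(
  plan=[
    [0.02, 0, 0, 0, 0, 0, 40],
    [0.05, 0, 0, 0, 0, 0, 40],
    [0.08, 0, 0, 0, 0, 0, 40],
    [0.1, 0, 0, 0, 0, 0, 40],
    [0.1, 0, 0, 0, 0, 0, 40],
    [0.1, 0, 0, 0, 0, 0, 40],
  ],
)

```text
time: 22.23
tool_pos: [0.4015, 0.1106, 0.1425]
ee_rot: [3.141, 0.002, 1.443]
wrist_force: [-0.0, 0.1, -2.2]
width: 0.0475
finger_force: 30.0
```

Run:
```python
from h import *
a=snap('scene','s7.png'); b=snap('top','t7.png')
for i in range(3):
  o=robot.get_obs();print(o['time'],o['tool_pos'],o['wrist_force'])
  if i<2: robot.snapshot('top')
p=o['tool_pos']
print([(np.round(d['extent'],1),round(d['conf'],2)) for d in robot.find_in('pepper_mill','scene')[:6]])
print(proj('scene',[p+[0,0,.032],p-[0,0,.137]]))
```

```text
22.3333 [0.40138881 0.11036435 0.14238752] [-0.00857391  0.07812388 -1.14573795]
22.3833 [0.40137672 0.11033179 0.14236374] [ 0.3883276  -0.04436121 -1.41805497]
22.4333 [0.4013472  0.11029793 0.14232744] [ 0.2187775   0.06567338 -2.00955947]
[(array([373.4, 178.6,  18.1,  32.6]), 0.75), (array([395.6, 172.8,  14.3,  32.2]), 0.75), (array([240.8, 280.8,  18.1,  31.3]), 0.72), (array([350.3, 188.2,  14.6,  33.7]), 0.64)]
[[238.87974019 260.41224507]
 [241.90041314 288.5521226 ]]
```

>>> servo_tool(
  plan=[
    [0, 0, 0.02, 0, 0, 0, 40],
    [0, 0, 0.036, 0, 0, 0, 40],
    [0, 0, 0.036, 0, 0, 0, 40],
    [0.015, 0, 0.036, 0, 0, 0, 40],
    [0.03, 0, 0.036, 0, 0, 0, 40],
    [0.045, 0, 0.036, 0, 0, 0, 40],
    [0.045, 0, 0.036, 0, 0, 0, 40],
    [0.045, 0, 0.036, 0, 0, 0, 40],
  ],
)

```text
time: 23.15
tool_pos: [0.402, 0.1149, 0.1388]
ee_rot: [3.141, 0.002, 1.443]
wrist_force: [-0.2, 0.0, -1.0]
width: 0.0473
finger_force: 30.0
```

>>> servo_tool(
  plan=[
    [0.01, 0, 0, 0, 0, 0, 40],
    [0.02, 0, 0, 0, 0, 0, 40],
    [0.02, 0, 0.01, 0, 0, 0, 40],
    [0.02, 0, 0.015, 0, 0, 0, 40],
    [0.02, 0, 0.015, 0, 0, 0, 40],
  ],
)

```text
time: 23.57
tool_pos: [0.4025, 0.1167, 0.1377]
ee_rot: [3.141, 0.002, 1.443]
wrist_force: [0.0, -1.6, 1.4]
width: 0.0473
finger_force: 30.0
```

The mill is on the worktop and just touching the board. Releasing.

>>> servo_tool(
  plan=[
    [0, 0, 0, 0, 0, 0, 49],
    [0, 0, 0, 0, 0, 0, 52],
    [0, 0, 0, 0, 0, 0, 58],
    [0, 0, 0, 0, 0, 0, 66],
    [0, 0, 0, 0, 0, 0, 76],
    [0, 0, 0, 0, 0, 0, 86],
    [0, 0, 0, 0, 0, 0, 86],
    [0, 0, 0, 0, 0, 0, 86],
    [0, 0, 0, 0, 0, 0, 86],
  ],
)

```text
time: 24.32
tool_pos: [0.4022, 0.1168, 0.1373]
ee_rot: [3.142, 0.001, 1.442]
wrist_force: [0.2, 0.1, 1.0]
width: 0.0856
finger_force: 0.0
```

>>> servo_tool(
  plan=[
    [0, 0, -0.15, 0, 0, 0, 86],
    [0, 0, -0.35, 0, 0, 0, 86],
    [0, 0, -0.6, 0, 0, 0, 86],
    [0, 0, -0.9, 0, 0, 0, 86],
    [0, 0, -1, 0, 0, 0, 86],
  ],
)

```text
time: 24.73
tool_pos: [0.4039, 0.1172, 0.2417]
ee_rot: [3.135, -0.001, 1.443]
wrist_force: [0.3, 0.3, 0.7]
width: 0.086
finger_force: 0.0
```

>>> servo_tool(
  plan=[
    [-0.3, 0, -0.3, 0, 0, 0, 86],
    [-0.6, 0, -0.6, 0, 0, 0, 86],
    [-0.9, 0, -0.8, 0, 0, 0, 86],
    [-1, 0, -0.8, 0, 0, 0, 86],
    [-1, 0, -0.8, 0, 0, 0, 86],
  ],
)

```text
time: 25.15
tool_pos: [0.3899, 0.016, 0.3186]
ee_rot: [3.138, 0.002, 1.438]
wrist_force: [-0.6, 0.6, -1.0]
width: 0.0858
finger_force: 0.0
```

>>> servo_tool(
  plan=[
    [-0.3, 0, 0, 0, 0, 0, 86],
    [-0.6, 0, 0, 0, 0, 0, 86],
    [-0.9, 0, 0, 0, 0, 0, 86],
    [-1, 0, 0, 0, 0, 0, 86],
    [-1, 0, 0, 0, 0, 0, 86],
  ],
)

```text
time: 25.57
tool_pos: [0.3763, -0.0822, 0.3156]
ee_rot: [-3.138, 0.001, 1.439]
wrist_force: [0.6, 0.2, -0.5]
width: 0.0856
finger_force: 0.0
```

Run:
```python
from h import *
a=snap('scene','s8.png'); b=snap('top','t8.png')
o=robot.get_obs();print(o['time'],o['tool_pos'],o['wrist_force'])
for c in('scene','top'):
  for t in('pepper_mill','paddle_board'): print(c,t,[(np.round(d['extent'],1),round(d['conf'],2)) for d in robot.find_in(t,c)[:6]])
print(proj('scene',[[.4025,.1167,0],[.4025,.1167,.17]]),proj('top',[[.4025,.1167,0],[.4025,.1167,.17],[.406,.155,0]]))
```

```text
25.6667 [ 0.37662478 -0.08053435  0.31630265] [-1.40744964  0.2666944  -0.34343866]
scene pepper_mill [(array([350.6, 190.7,  15.4,  33.5]), 0.96), (array([242. , 278.9,  18.8,  34.5]), 0.91), (array([373.6, 179.1,  20.3,  32.9]), 0.71), (array([395.8, 171.7,  14.4,  34.7]), 0.7)]
scene paddle_board [(array([240.9, 278.8,  17.5,  36.8]), 0.69)]
top pepper_mill [(array([215.6, 254.2,  17.1,  17.3]), 0.82), (array([387.4, 211.6,  21.7,  21.6]), 0.53), (array([412. , 211.4,  21.2,  19.6]), 0.51), (array([357.4, 211.1,  19.9,  24.3]), 0.5)]
top paddle_board [(array([189.1, 255.1,  40.1,  52.1]), 0.73)]
[[240.33638144 290.04464433]
 [237.19162158 261.86104406]] [[217.68103793 259.2150465 ]
 [211.96218538 249.13260197]
 [208.44225414 259.78060944]]
```

Run:
```python
from h import *
for f in('t4.png','t6.png','t8.png'):
    h=cv2.cvtColor(cv2.imread('pics/'+f),cv2.COLOR_BGR2HSV)[215:285,170:225]
    m=cv2.inRange(h,(8,130,90),(22,255,255)); n,l,s,c=cv2.connectedComponentsWithStats(m); i=1+s[1:,4].argmax()
    p=np.argwhere(l==i)[:,::-1]+[170,215]; print(f,s[i,4],cv2.boxPoints(cv2.minAreaRect(np.float32(p))).round(0).tolist())
```

```text
t4.png 821 [[170.0, 258.0], [186.0, 229.0], [223.0, 248.0], [207.0, 278.0]]
t6.png 27 [[173.0, 240.0], [175.0, 240.0], [175.0, 248.0], [173.0, 248.0]]
t8.png 153 [[181.0, 268.0], [183.0, 254.0], [209.0, 258.0], [207.0, 272.0]]
```

Run:
```python
from h import *
for f in('t4.png','t8.png'):
    h=cv2.cvtColor(cv2.imread('pics/'+f),cv2.COLOR_BGR2HSV)
    m=cv2.inRange(h,(5,110,50),(25,255,255))
    print(f,{r:(lambda x:(int(x.min()),int(x.max()),len(x)) if len(x) else 0)(np.where(m[r,170:226])[0]+170) for r in(232,236,240,244,266,270,274,277)})
robot.close_job()
```

```text
t4.png {232: (185, 193, 9), 236: (185, 201, 17), 240: (174, 209, 31), 244: (179, 210, 32), 266: (190, 209, 20), 270: (193, 209, 17), 274: (198, 209, 12), 277: (207, 209, 3)}
t8.png {232: (185, 193, 9), 236: (185, 201, 17), 240: (173, 209, 32), 244: (173, 210, 35), 266: (184, 209, 26), 270: (188, 209, 22), 274: (198, 209, 12), 277: (207, 208, 2)}
the job is handed in; nothing more can be done
```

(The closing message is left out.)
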